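Let the soap caddy down its rail

ROBOT

A 6-joint arm with a two-finger parallel gripper is mounted at the origin on the work surface. World frame = base frame: x ahead of the robot, y to its left, z up, the work surface at z = 0. Lengths are in m, angles in rad, forces in N, time in s.
With the tool pointing down it reaches from about 0.325 to 0.9 m from the base axis. Payload 3.5 kg.
Tool frame: the origin (TCP) lies between the finger pads; the fingertips stand 17 mm ahead of it and the grasp point (between the pads) lies 2 mm behind it (bot.finger_overhang is the z of the fingertips in the tool frame, in m); z points along the fingers, y is the line along which they close (so a half turn about z gives the same grasp; the last joint's range is limited). The gripper opens to 85 mm and grips with 20 to 120 N. Pads are 22 mm wide; open, the fingers measure 114 mm over their backs; the gripper's body (76 mm by 85 mm) begins 54 mm behind the grasp point. The pads swing forward as they close: fully open they stand 13 mm farther back than shut.
Start: joints at [1.007, 0.276, -0.026, 1.268, 0, 1.467], TCP at [0.278, 0.56, 0.248] pointing down, gripper open.
Joint ranges: [-3.12, 3.12], [-0.85, 1.88], [-1.08, 1.24], [-1.95, 2.15], [-1.57, 1.53], [-3.14, 3.14]. Speed limits (rad/s): [2.57, 2.57, 3.14, 3.14, 3.14, 3.14].

INTERFACE

Orientations are given as a 3x3 rotation matrix whose columns are the frame's x, y, z axes.
In Python, from rig import bot gives the robot as it stands. The module is installed in compiled form; this text tells all that it offers.
- The arm moves only by the tool servo_tool, never from a script. Its argument "deltas" is one flat list of numbers, 4 for each row, row after row: the shift along the tool's x, y, z in mm, then the turn about the tool's z in rad. A call has 1 to 20 rows; each row shifts and turns the commanded pose from where the row before left it, along the tool's axes as they then stand; what a row does not reach is not made up. A row lasts 1/8 s, in which the tool goes at most 62.5 mm and 10.7 degrees, less where a joint would pass 70% of its speed; a pose out of reach is approached as far as the arm can. A call is refused whole if a number of a shift passes 62.5 or a number of a turn 0.188, either way. A call with a gripper value outside its range is refused whole. "claw" is the closure, from 0 (fully open) to 1 (shut), set as the call begins (left out, the last holds). The fingers move at their own pace and stop on an object; "grip_force" is the grip in N (left out, the last holds). Time passes only in rows, so rows that do not move let the fingers close. It gives the time, the measured TCP pose, the force, the opening and the grip force at its end, in the units of the state.
- bot.get_state(): the state, without advancing time (a new reading comes with each control period).
- bot.grab_frame(name): name is "side" or "top"; returns a dict with "image" (480x640x3 uint8, blue, green, red), "K" (3x3 intrinsics, pixels), "k1" (the pictures are not rectified: a ray, as slopes to the right and down, at radius r is drawn at 1 + k1 r^2 times it, then the intrinsics apply), "extrinsics" (4x4, takes a point from world to camera coordinates). Camera axes: x right, y down, z forward; pixel columns grow to the right and rows downward; lengths in m; the calibration is good to about 2 mm. A picture is of the moment at which its call begins. There is no depth.
- bot.sign_off(): hands the job in; it is judged then, once.
The state is a dict: "time_s": time; "joint_pos": joint angles; "qvel": joint speeds; "tau": joint torques, N m; "position": TCP position; "ee_rot": TCP orientation; "contact_force": force on the tool from outside, world axes, zero at the start; "wrist_torque": the same for the moment, N m; "gripper_width": finger opening in m; "finger_force": force on a finger pad.
Only numpy, scipy, OpenCV 4.12 (cv2) and the standard library are available. Lean on these libraries where they do the work, as an engineer would, in place of code of your own. Each camera call takes 0.05 s, during which the arm holds its last target. There are 200 camera calls.

TASK

Press the red paddle right down so that the wheeled caddy, with the soap dispenser standing on it, rolls freely down its sloping rail and gathers speed. Run ahead of it, catch it gently by its orange front plate before it gets to the end, slow it down and ease it right home against the end stop, so that the top-heavy dispenser never rocks; then take your hand away. Touch neither the dispenser nor the things lying around.

Things in the scene. Friction and masses are not known exactly. Their poses are not given: they have to be found in the camera images.
- rail: Fixed sloping rail on a grey base, 110 x 600 mm. Origin on the board, on the rail's middle line. z up; local -y is downhill (caddy runs that way, falling 0.05 m per m); local x is across, the paddle is on the -x side. Runners span local y +420 (tops 58 mm above the board) to -170 mm (28 mm); rubber end stop at y = -155 mm, top 49 mm high, below the caddy.
- caddy (a joint): Caddy's travel down the rail, m: 0 = top, held by the hook (start); 0.46 = home against the end stop, where its weight keeps it. Nominal: caddy 0.60 kg + dispenser 0.30 kg, drag 1.3 N per m/s, rolling friction 0.06 N: starts at 0.4 m/s2, time constant 0.7 s, final speed about 0.3 m/s (0.23 to 0.38: hidden mass and friction vary).
- plate_top (a point): Middle of the top edge of the downhill face of the caddy's upright orange front plate: 64 mm wide (rail x), 10 mm thick (rail y), 55 mm tall, top here; free space in front and below. Start: 132 mm above the board at rail local y = +240 mm; home: 109 mm, y = -220 mm, overhanging the rail's low end; local x = 0. Axes as the rail's; the caddy stays level.
- coaster_top (a point): On the caddy: centre of the top of the cork disc (66 mm wide, 5 mm thick) on which the dispenser stands; 120 mm uphill of the front plate's front face and 42 mm lower than plate_top.
- dispenser: White closed push soap dispenser, loose, 0.30 kg, 160 mm tall; origin at the centre of its foot, z up its axis. Foot only 30 mm across, widest 54 mm at 95 mm height, centre of mass about 71 mm up: it tips at about 0.2 rad, and rocks if the caddy's speed jumps by more than about 0.13 m/s or it is braked harder than 1.5 m/s2.
- paddle_top (a point): Place to press on the red paddle (62 x 44 mm, 6 mm thick): its upper face, 50 mm from the shaft; at the start 108 mm to the -x side of the rail's middle line, at rail local y = 0, 68 mm above the board. The shaft lies along rail y at local x = -58 mm, 50 mm above the board. Moves with the paddle.
- release (a joint): Angle of the release shaft, rad: 0 = paddle up (sloping 0.3 rad upwards away from the rail), hook in front of the plate (start); 0.6 = paddle fully down, paddle_top then 37 mm above the board. From about 0.35 the hook has swung aside and the caddy goes. 1 to 2 N press it down; it stays where left.
- ring_cone: White ceramic ring cone, 68 mm wide, 88 mm tall, origin under its centre. Bystander.
- bell: Small steel bell, 32 mm wide, 36 mm tall, origin under its centre. Bystander.
- phone_case: Blue phone case lying flat, 150 x 76 x 11 mm, origin under its centre. Bystander.
- hair_brush: Oak hair brush lying on the board, head 100 x 55 mm at its origin, handle 22 mm thick reaching to 170 mm along its -x; 32 mm tall. Bystander.

How it is judged:
By the outcome, as a careful person would: the job done as asked, in the order asked, and still so for the second after the job is handed in, with the robot touching nothing.
It also fails if it takes over 32 s, if anything falls off the work surface, if the arm or the gripper's body presses on something with over 40 N, if the wrist force passes 120 N, or if a joint passes its speed limit or range.

## Working session

There is one attempt and no reset: what is moved stays moved. The work goes in short steps, Python scripts to look and compute and a tool call to move; the robot and the scene stay as the last step left them, time stands still between calls to the robot, and variables do not carry over. Pictures are saved under pics/ and viewed, at most 10 in all, crops included, and the job is handed in when it is done.

Besides the shell and the picture viewer there is one more tool, called after "Call:" as a command line: name --argument value ..., lists and objects as JSON in quotes. servo_tool: Moves the arm, as the interface text tells. Its arguments: {"type":"object","properties":{"deltas":{"type":"array"},"claw":{"type":"number"},"grip_force":{"type":"number"}},"required":["deltas"]}

```bash
mkdir -p pics; python3 - <<'E'
from rig import bot
import cv2,pickle,numpy as np
s=bot.get_state();print(s)
print(bot.finger_overhang)
d={}
for n in("top","side"):
    f=bot.grab_frame(n);d[n]=f;cv2.imwrite(f"pics/{n}0.png",f["image"]);print(n,f["K"],f["k1"],f["extrinsics"])
pickle.dump(d,open("f0.pkl","wb"))
E
```

```text
{'time_s': 0.0, 'joint_pos': array([ 1.00656205e+00,  2.77155422e-01, -2.79137817e-02,  1.26794190e+00,
        1.62880225e-05,  1.46738051e+00]), 'qvel': array([-0.0014166 , -0.00054358, -0.00030476, -0.0015305 , -0.000165  ,
       -0.00017767]), 'tau': array([ 8.52574613e-04, -4.45509231e+01,  2.95202672e+01,  1.63560582e-02,
       -7.20509092e-05, -3.99927387e-06]), 'position': array([0.2775454 , 0.55917584, 0.24713019]), 'ee_rot': array([[-8.95688688e-01,  4.44680041e-01, -1.19815767e-03],
       [ 4.44681588e-01,  8.95686784e-01, -1.86277313e-03],
       [ 2.44835955e-04, -2.20126348e-03, -9.99997547e-01]]), 'contact_force': array([ 0.58539894,  0.20360355, -0.08833964]), 'wrist_torque': array([0.00591612, 0.0296815 , 0.04703774]), 'finger_force': 0.0, 'gripper_width': 0.0856994568395244}
0.017
top [[586.85763585   0.         321.6275657 ]
 [  0.         586.85763585 239.34754931]
 [  0.           0.           1.        ]] -0.008878850665228357 [[ 0.00248627 -0.99997898  0.00598835  0.00538359]
 [-0.9953511  -0.00305124 -0.09626459  0.5940812 ]
 [ 0.09628084 -0.00572117 -0.99533777  1.42248795]
 [ 0.          0.          0.          1.        ]]
side [[456.75437786   0.         325.67051006]
 [  0.         456.75437786 240.26288359]
 [  0.           0.           1.        ]] -0.09117622353917895 [[ 0.92945209 -0.36853706  0.01729892 -0.54130008]
 [-0.21726979 -0.58464576 -0.78165413  0.23044567]
 [ 0.29818226  0.72275153 -0.62347219  1.0685708 ]
 [ 0.          0.          0.          1.        ]]
```

View pics/top0.png

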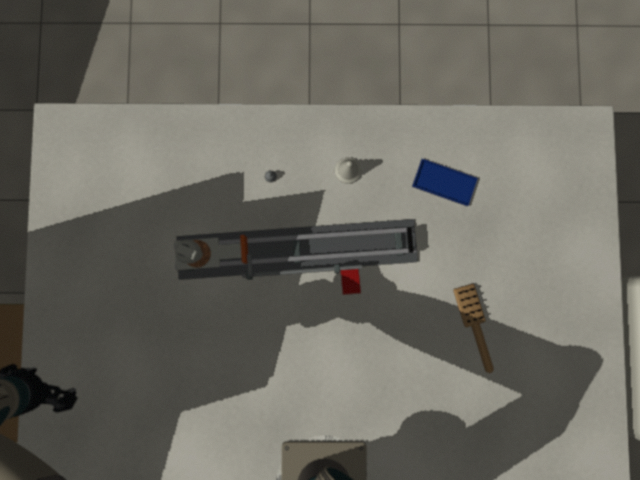

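View pics/side0.png

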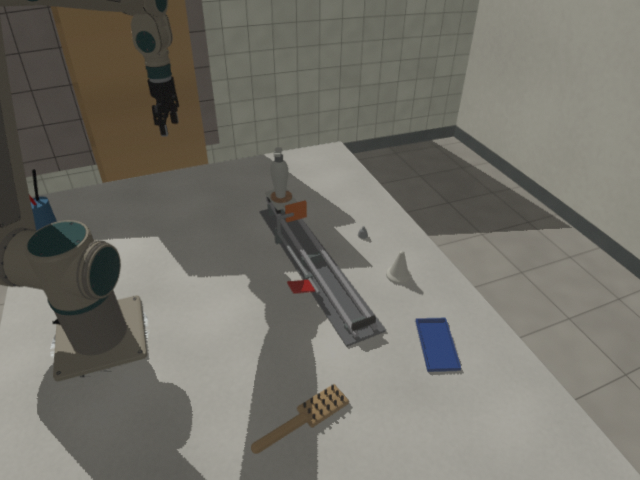

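The top view shows the rail running from left, with the caddy and orange plate at (245,248), to right, with the stop at (411,240). The red paddle is at (351,281), the brush at (470,300), the ring cone at (348,168) and the bell at (270,175). The side view agrees. Next I'll fit the rail pose.

```bash
cat > h.py <<'E'
import numpy as np,cv2,pickle
def proj(f,P):
    P=np.atleast_2d(P);E=f["extrinsics"];c=P@E[:3,:3].T+E[:3,3]
    s=c[:,:2]/c[:,2:];s=s*(1+f["k1"]*(s**2).sum(1,keepdims=True))
    return s@f["K"][:2,:2].T+f["K"][:2,2]
def rail(p,L):
    c,s=np.cos(p[2]),np.sin(p[2]);L=np.atleast_2d(L)
    return np.c_[p[0]+c*L[:,0]-s*L[:,1],p[1]+s*L[:,0]+c*L[:,1],L[:,2]]
def box(x,y,z):return np.array([[a,b,c] for a in x for b in y for c in z])
E
python3 - <<'E'
from h import *
from scipy.optimize import least_squares
d=pickle.load(open("f0.pkl","rb"))
M={}
for n,f in d.items():
    hsv=cv2.cvtColor(f["image"],cv2.COLOR_BGR2HSV);h,s,v=cv2.split(hsv)
    for k,m in dict(red=((h<4)|(h>176))&(s>190)&(v>60),orange=(h>=5)&(h<14)&(s>170)&(v>60)).items():
        nn,l,st,c=cv2.connectedComponentsWithStats(m.astype(np.uint8))
        i=1+np.argmax(st[1:,4]);print(n,k,st[i],c[i]);M[n,k]=(st[i],c[i])
a=.3
pad=np.array([[-58-r*np.cos(a)+0,y,50+r*np.sin(a)+3] for r in(28,72) for y in(-31,31)])/1e3
paddle=np.array([[-.108,0,.068]])
# plate top centre in both views via bbox midpoint of the projected box
plate=box((-.032,.032),(.24,.25),(.077,.132))
def bb(q):return np.r_[q.min(0),q.max(0)]
def res(p):
    r=[]
    for n,f in d.items():
        st,c=M[n,"orange"];q=bb(proj(f,rail(p,plate)))
        o=np.array([st[0],st[1],st[0]+st[2],st[1]+st[3]])-.5
        r+=list(q-o)
        r+=list(2*(proj(f,rail(p,paddle))[0]-M[n,"red"][1]))
    return np.array(r)
s=least_squares(res,[.55,-.05,0.05],loss="soft_l1");print(s.x,res(s.x).round(1))
p=s.x;np.save("rail.npy",p)
for n,f in d.items():
    im=cv2.resize(f["image"],None,fx=2,fy=2,interpolation=cv2.INTER_CUBIC)
    def dr(L,col,close=True):
        q=((proj(f,rail(p,L))+.5)*2*8).astype(int);cv2.polylines(im,[q.reshape(-1,1,2)],close,col,1,cv2.LINE_AA,3)
    dr(np.array([[-.055,-.175,0],[.055,-.175,0],[.055,.425,0],[-.055,.425,0]]),(0,255,0))
    dr(np.array([[-.032,.24,.132],[.032,.24,.132],[.032,.24,.077],[-.032,.24,.077]]),(255,255,0))
    dr(np.array([[-.06,-.155,.049],[.06,-.155,.049]]),(255,0,255))
    dr(pad[[0,1,3,2]],(255,0,0))
    dr(np.array([[-.032,-.22,.109],[.032,-.22,.109]]),(0,255,255))
    x,y=(330,380) if n=="top" else (480,280)
    x,y=(330,300) if n=="top" else (480,260)
    cv2.imwrite(f"pics/{n}1.png",im[y:y+480,x:x+620])
E
```

```text
top red [341 270  18  19 182] [351.3021978  275.98901099]
top orange [241 235   5  27  87] [242.90804598 248.12643678]
side red [ 31 198   4   6   8] [ 32.   200.25]
side orange [286 209   3   3   6] [287.16666667 210.        ]
[ 0.60709195 -0.04421388  0.17014665] [ -5.9  -1.4   0.6   1.1  -1.2   1.5  -0.9 -11.2  17.8   9.6 545.6 164.9]
```

View pics/top1.png

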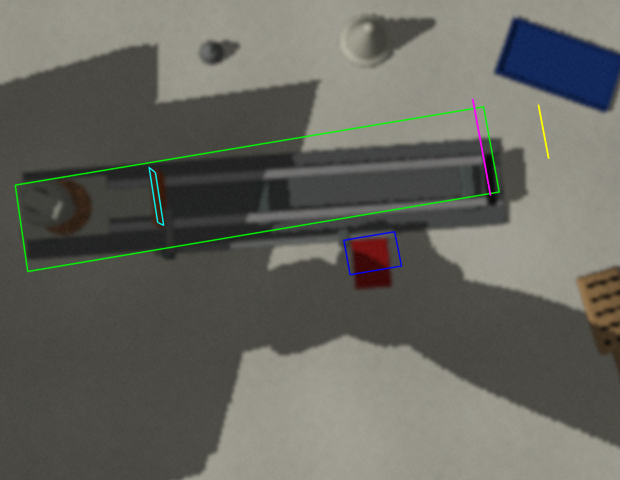

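View pics/side1.png

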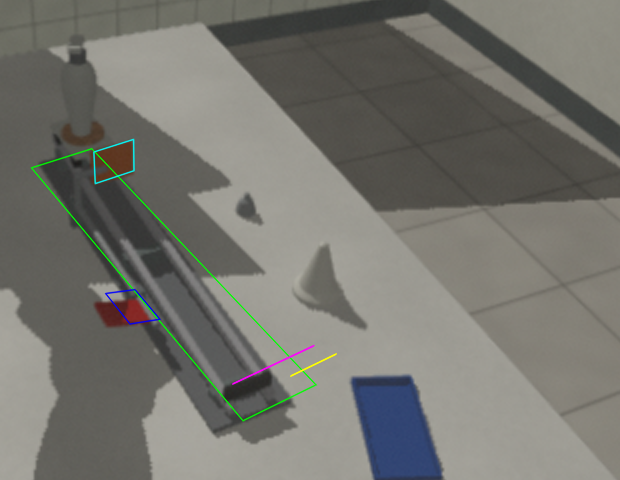

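```bash
python3 - <<'E'
from h import *
from scipy.optimize import least_squares
d=pickle.load(open("f0.pkl","rb"))
T=lambda a:(np.array(a,float)+[330,300])/2-.25
S=lambda a:(np.array(a,float)+[480,260])/2-.25
a=.3
pad=np.array([[-58-50*np.cos(a)+s*dr*np.cos(a)-3*0,y,68+(-s*dr)*np.sin(a)] for dr in(22,) for s in(1,-1) for y in(31,-31)])/1e3
def res(p,full=False):
    z=.004
    B=rail(p,[[.055,.425,z],[-.055,.425,z],[.055,-.175,z],[-.055,-.175,z]])
    r=[proj(d["top"],B)-T([[23,173],[28,258],[500,139],[508,220]]),
     2*(proj(d["top"],rail(p,[[-.108,0,.068]]))-T([[372,263.5]])),
     2*(proj(d["side"],rail(p,[[-.108,0,.068]]))-S([[123.5,312]])),
     proj(d["side"],B[2:])-S([[290,405],[218,437]]),
     proj(d["side"],rail(p,[[-.032,.24,.132],[.032,.24,.132],[.032,.24,.077],[-.032,.24,.077]]))-S([[94,152],[134,139],[134,171],[94,184]])]
    return np.concatenate(r).round(9) if full else np.concatenate(r).ravel()
s=least_squares(res,[.55,-.05,0.05],loss="soft_l1");p=s.x;print(p);print(res(p,1).round(1));np.save("rail.npy",p)
for n,L in dict(pad=[-.108,0,.068],plate0=[0,.24,.132],home=[0,-.22,.109]).items():print(n,rail(p,[L])[0].round(4))
for n,f in d.items():
    im=cv2.resize(f["image"],None,fx=2,fy=2,interpolation=cv2.INTER_CUBIC)
    def dr(L,col,close=True):
        q=((proj(f,rail(p,L))+.25)*2*8).astype(int);cv2.polylines(im,[q.reshape(-1,1,2)],close,col,1,cv2.LINE_AA,3)
    dr(np.array([[-.055,-.175,0],[.055,-.175,0],[.055,.425,0],[-.055,.425,0]]),(0,255,0))
    dr(np.array([[-.032,.24,.132],[.032,.24,.132],[.032,.24,.077],[-.032,.24,.077]]),(255,255,0))
    dr(np.array([[-.03,-.155,.049],[.03,-.155,.049]]),(255,0,255))
    dr(pad[[0,1,3,2]],(255,0,0))
    dr(np.array([[-.032,-.22,.109],[.032,-.22,.109]]),(0,255,255))
    x,y=(330,300) if n=="top" else (480,260)
    cv2.imwrite(f"pics/{n}2.png",im[y:y+300,x:x+620] if n=="top" else im[y:y+300,x:x+400])
a=cv2.imread("pics/top2.png");b=cv2.imread("pics/side2.png")
b=cv2.copyMakeBorder(b[:,:],0,0,0,220,0);cv2.imwrite("pics/both2.png",np.vstack([a,b]))
E
```

```text
[ 0.58640769 -0.05577455  0.08395483]
[[ 0.  -1. ]
 [ 0.1  0.2]
 [-1.1 -3. ]
 [-0.9 -0.2]
 [ 1.9  8.8]
 [-9.6 -0.6]
 [ 3.6 -2.4]
 [-0.3 -2.5]
 [-0.   0.7]
 [ 0.8  1.9]
 [ 0.9  1.6]
 [ 0.7  0.6]]
pad [ 0.4788 -0.0648  0.068 ]
plate0 [0.5663 0.1834 0.132 ]
home [ 0.6049 -0.275   0.109 ]
```

View pics/both2.png

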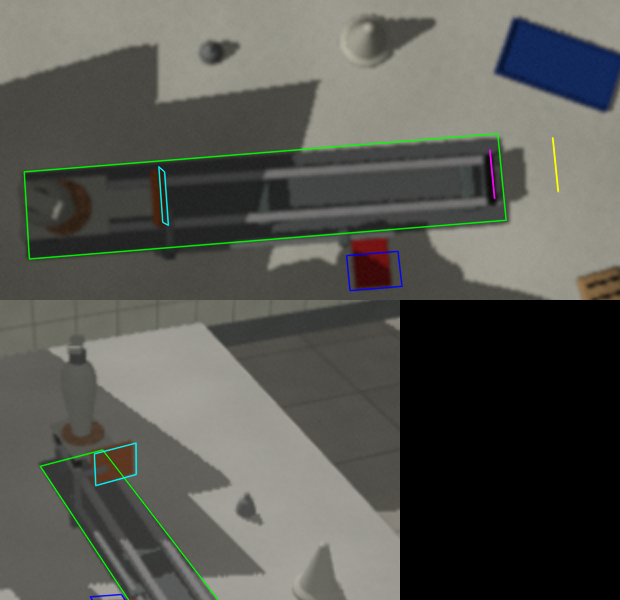

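The base outline fits to a few px. The paddle's red area is centred about 42 mm from the shaft, so I'll refit with that. Meanwhile I'll close the gripper and turn the tool so its x axis lies along the rail.

Call:
servo_tool --deltas '[0,0,0,0.171,0,0,0,0.171,0,0,0,0.171,0,0,0,0.171,0,0,0,0.171,0,0,0,0.171]' --claw 1

```text
time_s: 0.85
position: [0.2777, 0.5594, 0.2476]
ee_rot: [[-0.078, 0.997, -0.001], [0.997, 0.078, -0.001], [-0.001, -0.001, -1.0]]
contact_force: [0.9, 0.9, 0.2]
gripper_width: 0.0001
finger_force: 0.0
```

```bash
python3 - <<'E'
from h import *
from rig import bot
from scipy.optimize import least_squares
d=pickle.load(open("f0.pkl","rb"))
T=lambda a:(np.array(a,float)+[330,300])/2-.25
S=lambda a:(np.array(a,float)+[480,260])/2-.25
def res(p,full=False):
    z=.004
    B=rail(p,[[.055,.425,z],[-.055,.425,z],[.055,-.175,z],[-.055,-.175,z]])
    q=[[-.058-p[3]*.955,0,.05+.296*p[3]+.003]]
    r=[proj(d["top"],B)-T([[23,173],[28,258],[500,139],[508,221]]),
     2*(proj(d["top"],rail(p,q))-T([[372,263.5]])),
     2*(proj(d["side"],rail(p,q))-S([[123.5,312]])),
     proj(d["side"],B[2:])-S([[290,405],[218,437]]),
     proj(d["top"],rail(p,[[0,.24,.132]]))-T([[162,197]]),
     proj(d["side"],rail(p,[[-.032,.24,.132],[.032,.24,.132],[.032,.24,.077],[-.032,.24,.077]]))-S([[94,152],[134,139],[134,171],[94,184]])]
    return np.concatenate(r) if full else np.concatenate(r).ravel()
s=least_squares(res,[.58,-.05,0.05,.042],loss="soft_l1");p=s.x;print(p);print(res(p,1).round(1).tolist());np.save("rail.npy",p[:3])
st=bot.get_state();R=st["ee_rot"];print(st["position"],R.round(3).tolist(),st["gripper_width"],st["joint_pos"].round(2))
print("yaw toolx",np.arctan2(R[1,0],R[0,0]),"want",p[2]+np.pi/2)
for n,L in dict(pad=[-.108,0,.068],plate0=[0,.24,.132],home=[0,-.22,.109]).items():
    w=rail(p,[L])[0];print(n,w.round(4),"tool delta mm",(1e3*R.T@(w-st["position"])).round(1))
E
```

```text
[ 0.58172801 -0.05703795  0.07447467  0.03523007]
[[0.6, -0.7], [0.2, 0.5], [-0.3, -0.6], [-0.5, 1.8], [0.8, -0.8], [-0.9, -0.7], [1.6, -1.1], [-2.7, -1.4], [-0.4, -0.4], [-0.8, 1.1], [0.2, 2.3], [0.3, 2.0], [-0.1, 0.9]]
[0.27768038 0.55940909 0.2475718 ] [[-0.078, 0.997, -0.001], [0.997, 0.078, -0.001], [-0.001, -0.001, -1.0]] 5.244598535996559e-05 [ 1.01  0.28 -0.03  1.27  0.    2.5 ]
yaw toolx 1.6491387065660013 want 1.6452709941215156
pad [ 0.474  -0.0651  0.068 ] tool delta mm [-637.7  147.   180.2]
plate0 [0.5639 0.1823 0.132 ] tool delta mm [-398.2  255.9  115.8]
home [ 0.5981 -0.2764  0.109 ] tool delta mm [-858.2  254.1  139.3]
```

Call:
servo_tool --deltas '[-30,7,0,0,-55,12.5,0,0,-55,12.5,0,0,-55,12.5,0,0,-55,12.5,0,0,-55,12.5,0,0,-55,12.5,0,0,-55,12.5,0,0,-55,12.5,0,0,-55,12.5,20,0,-50,12.5,30,0,-40,10,40,0,-23,5,30,0,0,0,15,0,0,0,0,0]'

```text
time_s: 2.72
position: [0.4763, -0.0628, 0.1121]
ee_rot: [[-0.084, 0.996, -0.004], [0.996, 0.084, 0.001], [0.002, -0.003, -1.0]]
contact_force: [1.0, 0.5, 0.1]
gripper_width: -0.0002
finger_force: 0.0
```

```bash
python3 - <<'E'
from h import *
from rig import bot
p=np.load("rail.npy");st=bot.get_state();R=st["ee_rot"]
print((1e3*R.T@(rail(p,[[-.108,0,.068]])[0]-st["position"])).round(1), st["contact_force"],st["time_s"])
o=[]
for n in("top","side"):
    f=bot.grab_frame(n);q=proj(f,st["position"]+R@np.array([0,0,.017]))[0];t=proj(f,rail(p,[[-.108,0,.068]]))[0]
    x,y=int(t[0])-60,int(t[1])-50
    im=cv2.resize(f["image"][y:y+100,x:x+120],None,fx=5,fy=5,interpolation=cv2.INTER_CUBIC)[:290 if 0 else 500]
    for a,c in((q,(0,255,0)),(t,(255,255,0))):cv2.circle(im,tuple(((a-[x,y]+.5)*5).astype(int)),3,c,-1)
    o.append(im[100:400])
cv2.imwrite("pics/press.png",np.vstack(o))
E
```

```text
[-2.2 -2.3 44.1] [0.98173864 0.50551264 0.11204544] 2.725
```

View pics/press.png

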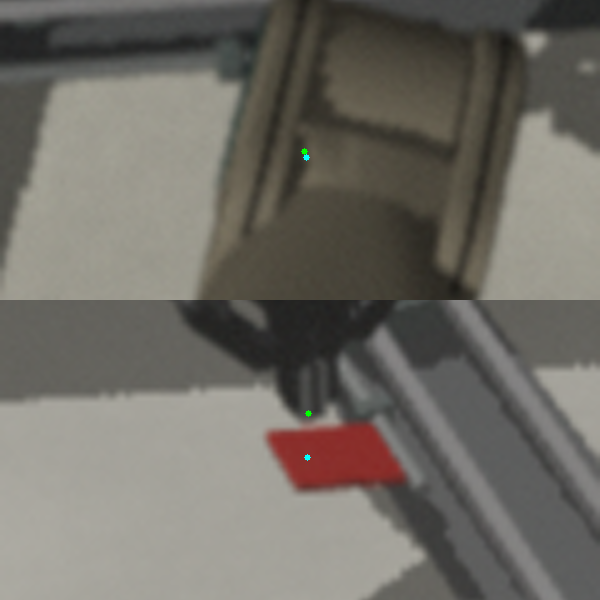

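The tip stands just above the red paddle and lines up with the target (side view, tip about 9 px above it). I'll lower to near contact.

Call:
servo_tool --deltas '[-2,-2,15,0,0,0,8,0,0,0,2,0,0,0,0,0]'

```text
time_s: 3.32
position: [0.476, -0.0656, 0.0881]
ee_rot: [[-0.084, 0.996, -0.0], [0.996, 0.084, 0.0], [0.0, -0.0, -1.0]]
contact_force: [0.3, 0.9, 0.5]
gripper_width: 0.0003
finger_force: 0.0
```

Call:
servo_tool --deltas '[0,0,13,0,0,0,16,0,0,0,4,0]'

```text
time_s: 3.7
position: [0.4759, -0.0657, 0.0549]
ee_rot: [[-0.084, 0.996, -0.001], [0.996, 0.084, 0.001], [0.001, -0.001, -1.0]]
contact_force: [-4.9, 1.1, 24.6]
gripper_width: -0.0002
finger_force: 12.4
```

The paddle is on its stop (24 N). Now I lift and go over the rail ahead of the caddy.

Call:
servo_tool --deltas '[0,0,-48,0,0,50,0,0,0,50,0,0,0,6,0,0]'

```text
time_s: 4.2
position: [0.5851, -0.0569, 0.103]
ee_rot: [[-0.085, 0.996, 0.003], [0.996, 0.085, -0.0], [-0.001, 0.002, -1.0]]
contact_force: [-0.4, -0.4, -0.0]
gripper_width: -0.0002
finger_force: 0.0
```

```bash
cat > look.py <<'E'
from h import *
from rig import bot
import sys
p=np.load("rail.npy")
st=bot.get_state();R=st["ee_rot"];c,s=np.cos(p[2]),np.sin(p[2])
d=st["position"][:2]-p[:2]
print("t",st["time_s"],"tcp local x,y,z mm",(1e3*np.array([c*d[0]+s*d[1],-s*d[0]+c*d[1],st["position"][2]])).round(1))
f=bot.grab_frame("top");cv2.imwrite(f"pics/r{sys.argv[1]}.png",f["image"])
hsv=cv2.cvtColor(f["image"],cv2.COLOR_BGR2HSV).astype(int)
# rail-line profile: sample plate top strip along the rail, hue-orange score
for tr in [0]:
    ys=np.arange(.40,-.25,-.001);out=[]
    L=[[x,y,.12+.05*(y)] for y in ys for x in np.linspace(-.026,.026,14)]
    q=proj(f,rail(p,L)).astype(np.float32)
    m=cv2.remap(f["image"],q[:,0].reshape(-1,14),q[:,1].reshape(-1,14),cv2.INTER_LINEAR).astype(float)
    B,G,Rr=m[...,0],m[...,1],m[...,2]
    sc=np.median((Rr-B)/(Rr+B+G+10),axis=1)
k=np.where(sc>.6*sc[sc.size and slice(None)].max())[0]
print("max",sc.max().round(2),"orange y mm:",(1e3*ys[k]).round().astype(int).tolist())
E
python3 look.py 1; python3 -c "
from h import *
" 
```

```text
t 4.2 tcp local x,y,z mm [ 3.30e+00 -1.00e-01  1.03e+02]
max 0.46 orange y mm: [174, 173, 172, 171, 170, 169, 168, 167, 166, 165, 164, 163]
```

Call:
servo_tool --deltas '[0,-3,0,0,0,0,0,0]'

```text
time_s: 4.5
position: [0.5765, -0.0569, 0.1025]
ee_rot: [[-0.084, 0.997, -0.003], [0.997, 0.084, 0.001], [0.001, -0.003, -1.0]]
contact_force: [-0.5, 0.6, -0.4]
gripper_width: 0.0002
finger_force: 0.0
```

```bash
python3 look.py 2; sed -e 's/^f=bot.*/f=pickle.load(open("f0.pkl","rb"))["top"]/' look.py > l0.py; python3 l0.py x
```

```text
t 4.5 tcp local x,y,z mm [ -5.2   0.5 102.5]
max 0.45 orange y mm: [113, 112, 111, 110, 109, 108, 107, 106, 105, 104]
t 4.55 tcp local x,y,z mm [ -4.8   0.3 102.8]
max 0.45 orange y mm: [249, 248, 247, 246, 245, 244, 243, 242, 241, 240, 239, 238]
```

Call:
servo_tool --deltas '[0,0,0,0,-4,0,0,0,-16,0,1,0,-23,0,1,0,-25,0,1,0]'

```text
time_s: 5.18
position: [0.5847, -0.127, 0.1003]
ee_rot: [[-0.083, 0.997, 0.0], [0.997, 0.083, -0.001], [-0.001, 0.0, -1.0]]
contact_force: [0.9, 0.6, -0.7]
gripper_width: -0.0001
finger_force: 0.0
```

Call:
servo_tool --deltas '[-25,0,1,0]'

```text
time_s: 5.3
position: [0.5867, -0.1525, 0.0992]
ee_rot: [[-0.083, 0.997, 0.0], [0.997, 0.083, -0.001], [-0.001, 0.0, -1.0]]
contact_force: [0.3, -0.0, -0.3]
gripper_width: 0.0003
finger_force: 0.0
```

Call:
servo_tool --deltas '[-25,0,1,0]'

```text
time_s: 5.42
position: [0.5887, -0.1772, 0.0982]
ee_rot: [[-0.083, 0.997, 0.0], [0.997, 0.083, -0.0], [-0.0, 0.0, -1.0]]
contact_force: [0.7, 0.3, -0.8]
gripper_width: -0.0002
finger_force: 0.0
```

Call:
servo_tool --deltas '[-24,0,1,0]'

```text
time_s: 5.55
position: [0.5907, -0.2009, 0.0972]
ee_rot: [[-0.083, 0.997, 0.0], [0.997, 0.083, -0.0], [-0.0, 0.0, -1.0]]
contact_force: [-0.6, 1.0, -1.2]
gripper_width: -0.0002
finger_force: 0.0
```

Call:
servo_tool --deltas '[-21,0,1,0,-18,0,1,0,-14,0,1,0,-10,0,0.5,0,-7,0,0.5,0,-5,0,0.2,0,-4,0,0.2,0,-4,0,0.2,0,-4,0,0.2,0,-4,0,0.2,0,-4,0,0,0,-4,0,0,0]'

```text
time_s: 7.05
position: [0.599, -0.2975, 0.0923]
ee_rot: [[-0.084, 0.996, 0.0], [0.996, 0.084, 0.0], [0.0, 0.0, -1.0]]
contact_force: [-0.2, 0.1, 0.6]
gripper_width: -0.0002
finger_force: 0.0
```

```bash
python3 look.py 3; python3 - <<'E'
from rig import bot
import cv2,numpy as np
s=bot.grab_frame("side")["image"];t=cv2.imread("pics/r3.png")
a=cv2.resize(t[200:320,330:530],None,fx=3,fy=3,interpolation=2);b=cv2.resize(s[180:380,270:430],None,fx=1.8,fy=1.8,interpolation=2)
a=cv2.resize(a,(500,300));b=cv2.resize(s[220:370,280:430],(300,300),interpolation=2)
cv2.imwrite("pics/cat.png",np.hstack([a,b]))
E
```

```text
t 7.05 tcp local x,y,z mm [  -0.7 -241.1   92.3]
max 0.47 orange y mm: [-199, -200, -201, -202, -203, -204, -205, -206, -207, -208, -209, -210, -211, -212, -213, -214, -215]
```

View pics/cat.png

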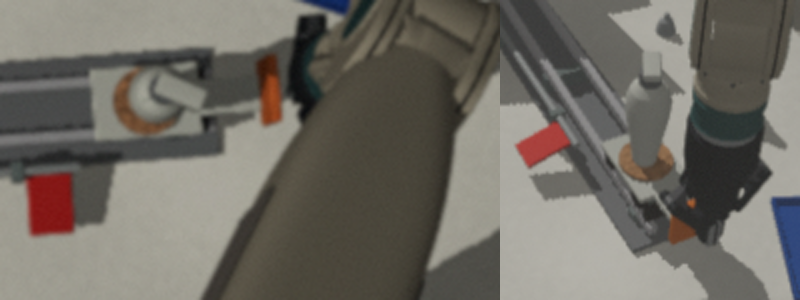

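The dispenser is upright and the plate is near home. I keep easing slowly downhill in case the caddy is still following, then compare.

Call:
servo_tool --deltas '[-1,0,0,0,-2,0,0,0,-3,0,0,0,-3,0,0,0,-4,0,0,0,-4,0,0,0,-4,0,0,0]'

```text
time_s: 8.02
position: [0.6007, -0.3186, 0.0923]
ee_rot: [[-0.084, 0.996, 0.0], [0.996, 0.084, -0.0], [-0.0, 0.0, -1.0]]
contact_force: [-1.1, 0.4, 0.5]
gripper_width: -0.0002
finger_force: 0.0
```

```bash
python3 look.py 4
```

```text
t 8.025 tcp local x,y,z mm [  -0.5 -262.2   92.3]
max 0.47 orange y mm: [-199, -200, -201, -202, -203, -204, -205, -206, -207, -208, -209, -210, -211, -212, -213, -214]
```

The caddy stayed put while the hand moved off 21 mm, so it is home. Now I retreat.

Call:
servo_tool --deltas '[-20,0,0,0,-30,0,-10,0,-20,0,-30,0,0,0,-50,0,0,0,-50,0,0,0,-30,0,0,0,0,0,0,0,0,0,0,0,0,0]'

```text
time_s: 9.2
position: [0.6057, -0.3876, 0.2598]
ee_rot: [[-0.084, 0.996, -0.003], [0.996, 0.084, 0.002], [0.003, -0.003, -1.0]]
contact_force: [0.4, -0.9, -0.4]
gripper_width: -0.0002
finger_force: 0.0
```

```bash
python3 look.py 5; python3 - <<'E'
from rig import bot
import cv2,numpy as np
s=bot.grab_frame("side")["image"];t=cv2.imread("pics/r5.png")
a=cv2.resize(t[140:320,330:530],(400,360),interpolation=2);b=cv2.resize(s[200:380,260:460],(400,360),interpolation=2)
cv2.imwrite("pics/end.png",np.hstack([a,b]))
E
```

```text
t 9.2 tcp local x,y,z mm [  -0.7 -331.4  259.8]
max 0.47 orange y mm: [-199, -200, -201, -202, -203, -204, -205, -206, -207, -208, -209, -210, -211, -212, -213, -214, -215]
```

View pics/end.png

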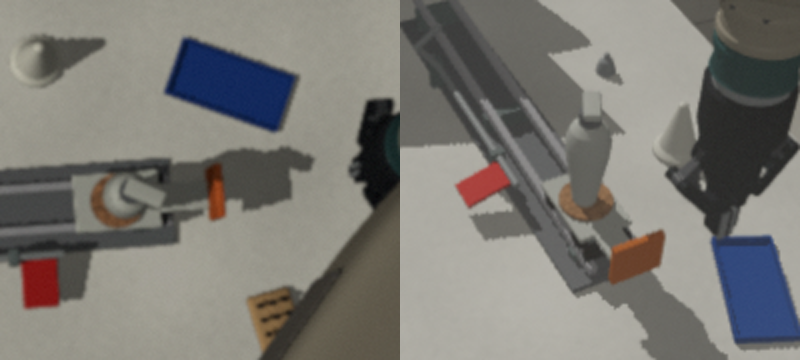

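The final picture shows the caddy home with the dispenser upright on its disc. The paddle is down, the hand is clear, and the bystanders in view haven't moved. Handing in.

```bash
python3 -c "
from rig import bot
print(bot.sign_off())"
```

```text
the job is handed in; nothing more can be done
None
```

The job is handed in: I pressed the paddle fully down, ran ahead of the caddy, slowed it and eased it home against the end stop, then took the hand clear at about 9 s. The dispenser was upright in the pictures afterwards, but the first touch was too light to show in the force readings, so I can't confirm that it never rocked.

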